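# Load a round bar into the sawing V-block

## Robot

A 6-joint arm with a two-finger parallel gripper is mounted at the origin on the work surface. World frame = base frame: x ahead of the robot, y to its left, z up, the work surface at z = 0. Lengths are in mm, angles in rad, forces in N, time in s.
With the tool pointing down it reaches from about 375 to 925 mm from the base axis. Payload 5.7 kg.
Tool frame: the origin (TCP) lies midway between the tips of the shut fingers; the grasp point (between the pads) lies 19 mm behind it; y points along the fingers, z is the direction in which the jaws open and shut, and the axes are right-handed (so a half turn about y gives the same grasp; the last joint's range is limited). The gripper opens to 85 mm and grips with 20 to 120 N. Pads are 22 mm wide; open, the fingers measure 114 mm over their backs; the gripper's body (76 mm by 85 mm) begins 54 mm behind the grasp point. The pads swing forward as they close: fully open they stand 13 mm farther back than shut.
Start: joints at [1.08, 0.359, 1.51, -0, 1.272, -0.115], TCP at [220.201, 558.099, 231.267] pointing down, gripper open.
Joint ranges: [-2.97, 2.97], [-1.01, 2.36], [0.21, 2.38], [-0.96, 4.11], [0.2, 2.71], [-2.98, 2.98]. Speed limits (rad/s): [2.39, 2.39, 3.14, 3.14, 3.14, 3.14].

## Interface

Orientations are given as a unit quaternion [w, x, y, z].
In Python, from cell import robot, eyes, finish_job gives the robot as it stands. The module is installed in compiled form; this text tells all that it offers.
- The arm moves only by the tool step_arm, never from a script. Its argument "targets" is a list of rows, each a list of 7 numbers: the shift along the world's x, y, z in m, then the turn, a rotation vector about the world's x, y, z in rad, then the closure in counts, from 0 (fully open) to 255 (shut). In form: [[x, y, z, rx, ry, rz, grip], ...]. A call has 1 to 12 rows; each row is the pose to reach, as a shift and turn from the pose commanded when the call began; what a row does not reach only later rows make up. A row lasts 1/8 s, in which the tool goes at most 62.5 mm and 10.7 degrees, less where a joint would pass 70% of its speed; a pose out of reach is approached as far as the arm can. A call with a gripper value outside its range is refused whole. The fingers move at their own pace and stop on an object; "newtons" is the grip in N (left out, the last holds). Time passes only in rows, so rows that repeat a pose let the fingers close. It gives the time, the measured TCP pose, the force and the opening at its end, in the units of the state.
- robot.state(): the state, without advancing time (a new reading comes with each control period).
- eyes.camera(name): name is "scene" or "side" or "wrist"; returns the picture (400x640x3 uint8, blue, green, red); there is no depth.
- eyes.get_calibration(name): a dict with "fov_y" (degrees; the focal length in pixels is half the picture's height over the tangent of half this angle, whatever the lens; pixels are square), "cx", "cy" (the principal point, pixels), "world_from_camera" (4x4, takes a point from camera to world coordinates). Camera axes: x right, y up, looking along -z (the intrinsics and any distortion apply to the point x, -y, -z); pixel columns grow to the right and rows downward; lengths in mm; the calibration is good to about 2 mm. A picture is of the moment at which its call begins: read the wrist's pose just before it. get_calibration takes no time and is no camera call; for the wrist camera it gives the pose at the moment of the call.
- finish_job(): hands the job in, once; it reports no verdict.
The state is a dict: "time_s": time; "joint_positions": joint angles; "qvel": joint speeds; "joint_efforts": joint torques, N m; "position": TCP position; "ee_rot": TCP orientation; "contact_force": force on the tool from outside, world axes, zero at the start; "torque": the same for the moment, N m; "opening": finger opening in mm.
Only numpy, scipy, OpenCV 4.12 (cv2) and the standard library are available. Lean on these libraries where they do the work, as an engineer would, in place of code of your own. Each camera call takes 0.05 s, during which the arm holds its last target. There are 200 camera calls.

## Task

The round wooden bar has to be trimmed. With the fingertips or the outside of the fingers, roll it by its side across the table, up the bevelled shoulder and down into the groove of the V-block, then push it endwise along the groove until it is up against the metal end stop, and leave it lying there. Do not grip the bar, pick it up or tip it, and leave the bottle, brush cup, jar and saw where they are.

Things in the scene. Friction and masses are not known exactly. Their poses are not given: they have to be found in the camera images.
- bar: Loose solid round beech bar, 44 mm diameter, 180 mm long, 0.15 to 0.27 kg, lying on the table left or right of the V-block, within 13 degrees of parallel to its groove. Origin on its axis, half-way along. Its x axis is the long axis; y and z turn as it rolls (z is up at the start). It rolls easily; after a slow push it stops within 1 to 2 cm, but it rolls back off the shoulder.
- v_block: Low wooden V-block, screwed down, 155 mm long. Origin on the table under the groove's bottom line; x runs along the groove away from the robot, z up. It reaches from x = -65 to +90 mm. 120-degree V, bottom line 3 mm above the table; lips 13.4 mm high at y = +-18 to +-20 mm; from there on both sides a shoulder (11-degree ramp) falls to the table at y = +-90 mm.
- seat (a point): Where the middle of the bar's axis is when it lies in the groove against the end stop: at x = 0, y = 0, 28.4 mm above the table, in the V-block's frame and with its axes. The bar's near end then sticks out of the block by 25 mm. The bar starts with its middle 20 to 45 mm nearer to the robot along the block's x than this.
- stop_face (a point): Point on the face of the aluminium end stop (12 mm thick, 80 mm wide, 50 mm high, at the far end of the V-block), on the axis of a bar that lies in the groove: 90 mm from the seat along the block's x, 28.4 mm above the table. The face looks along the block's -x, to the robot.
- paint_bottle: Bystander: yellow paint bottle, 58 mm diameter, 160 mm high, standing on the other side of the V-block from the bar. Origin at the centre of its foot.
- brush_cup: Bystander: dark red plastic cup, 76 mm wide, 95 mm high, with brushes standing up to about 0.2 m. Origin at the centre of its foot.
- gesso_jar: Bystander: white jar with blue lid, 72 mm diameter, 75 mm high. Origin at the centre of its foot.
- tenon_saw: Bystander: tenon saw lying flat, about 270 mm long and 20 mm high. Origin on the table under it, between handle and blade.
There are look-alikes about, which are no part of the job. Leave any blue, green or red look-alike of the bar alone.

How it is judged (in metres and radians):
On the way, in this order (a step that is already met when the one before it is completed fails the run):
1. the bar has rolled (not slid) at least about a sixth of a turn on the table, on its way to the V-block (angle between bar's own z axis and vertical above 1 rad and angle between bar's own x axis and vertical above 1.4 rad and height (world z) of bar below 0.03 m and (y of bar in the frame of v_block above 0.06 m or y of bar in the frame of v_block below -0.06 m)), for 0.02 s.
2. the bar lies down in the groove of the V-block, along it (y of bar in the frame of v_block between -0.004 and 0.004 m and height (world z) of bar below 0.0314 m and angle between the x axis of bar and the x axis of v_block, either way round below 0.06 rad), for 0.1 s.
At the end, for the whole second after the job is handed in: the bar rests in the V on both flanks (axis within 3 mm of the groove's middle and 2 mm of its resting height, in line with it within 0.04 rad), its far end no more than 4 mm from the end stop, at rest and released; bottle, cup, jar and saw within 15 mm of their starts (x of bar in the frame of v_block between -0.004 and 0.003 m and y of bar in the frame of v_block between -0.003 and 0.003 m and height (world z) of bar between 0.0254 and 0.0304 m and angle between the x axis of bar and the x axis of v_block, either way round below 0.04 rad and linear speed of bar below 0.01 m/s and distance of each of paint_bottle, brush_cup, gesso_jar, tenon_saw from where it was at the start of the episode below 0.015 m); the robot touches nothing.
It fails at once if the bar is lifted: its axis more than 50 mm above the table (it passes the V-block's lips at 36 mm) (height (world z) of bar above 0.05 m).
It fails at once if the bar is lifted off the table beside the V-block ((y of bar in the frame of v_block above 0.125 m or y of bar in the frame of v_block below -0.125 m) and height (world z) of bar above 0.034 m).
It fails at once if the bar is tipped up by more than about 17 degrees (angle between bar's own x axis and vertical below 1.27 rad).
It fails at once if the bar is gripped or pressed hard on its way to the stop: the fingers bear on it with more than 35 N in all (contact force between the fingers and bar above 35 N and x of bar in the frame of v_block below -0.006 m).
It fails at once if the bottle, cup, jar or saw is knocked over or moved by more than 20 mm (distance of any of paint_bottle, brush_cup, gesso_jar, tenon_saw from where it was at the start of the episode above 0.02 m or angle between any of paint_bottle, brush_cup, gesso_jar, tenon_saw's own z axis and vertical above 0.3 rad).
It also fails if it takes over 48 s, if anything falls off the work surface, if the arm or the gripper's body presses on something with over 40 N, if the wrist force passes 120 N, or if a joint passes its speed limit or range.

## Working session

There is one attempt and no reset: what is moved stays moved. The work goes in short steps, Python scripts to look and compute and a tool call to move; the robot and the scene stay as the last step left them, time stands still between calls to the robot, and variables do not carry over. Pictures are saved under pics/ and viewed, about 8 in all and at most 12, crops included, and the job is handed in when it is done.

Besides the shell and the picture viewer there is one more tool, called after "Call:" as name([rows], argument=value, ...), one row to a line, values as JSON. step_arm: Moves the arm, as the interface text tells. Its arguments: {"type":"object","properties":{"targets":{"type":"array"},"newtons":{"type":"number"}},"required":["targets"]}

```bash
mkdir -p pics
python3 - <<'E'
from cell import robot, eyes
import cv2,json
s=robot.state();print(s)
for n in("scene","side"):
    c=eyes.get_calibration(n);print(n,c)
    cv2.imwrite(f"pics/{n}0.png",eyes.camera(n))
E
```

```text
{'time_s': 0.0, 'joint_positions': array([ 1.07987836e+00,  3.59548391e-01,  1.51152280e+00, -3.26334872e-05,
        1.27249777e+00, -1.15099561e-01]), 'qvel': array([-3.15929554e-04, -6.25339152e-04,  4.59346419e-04,  8.35888025e-04,
       -4.21269685e-04, -3.21639333e-05]), 'joint_efforts': array([ 3.41957093e-04, -5.27614260e+01, -2.78623939e+01, -5.10116740e-05,
        1.30473945e-02, -1.45613978e-05]), 'position': array([219.88905403, 557.46450057, 230.3933856 ]), 'ee_rot': array([-0.69398966,  0.69533003, -0.13228587,  0.13188992]), 'contact_force': array([ 0.70540143, -0.11129334,  0.09684065]), 'torque': array([ 0.02328172, -0.01091722,  0.03367172]), 'opening': 84.96140341826141}
scene {'fov_y': 55.36777594366486, 'cx': 316.81948621365507, 'cy': 200.05624246094382, 'world_from_camera': array([[-8.78815540e-01, -3.50180230e-01,  3.24125059e-01,
         9.79583586e+02],
       [ 4.76967220e-01, -6.64073741e-01,  5.75767607e-01,
         6.29556966e+02],
       [ 1.36205077e-02,  6.60590549e-01,  7.50622814e-01,
         9.82275392e+02],
       [ 0.00000000e+00,  0.00000000e+00,  0.00000000e+00,
         1.00000000e+00]])}
side {'fov_y': 47.94398709205484, 'cx': 315.79026174125147, 'cy': 202.04621629157663, 'world_from_camera': array([[ 7.23510889e-01,  3.43075503e-01, -5.99025202e-01,
        -2.24897083e+02],
       [-6.90260410e-01,  3.70254794e-01, -6.21652599e-01,
        -9.02553837e+02],
       [ 8.51817389e-03,  8.63255806e-01,  5.04694813e-01,
         7.32625990e+02],
       [ 0.00000000e+00,  0.00000000e+00,  0.00000000e+00,
         1.00000000e+00]])}
```

View pics/scene0.png

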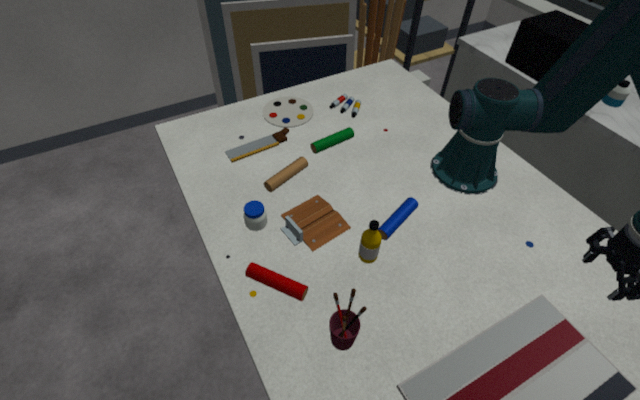

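View pics/side0.png

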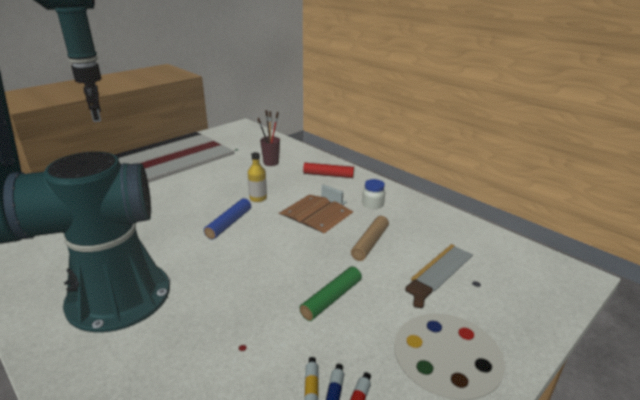

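The scene picture shows the beech bar at (287,174), with the V-block at (316,222) and its stop at (292,231). Look-alikes are green (332,140), blue (399,218) and red (277,281). In the side picture the beech bar is at (370,238). I choose the plain wooden one and check it in a close crop.

Run:
```python
import cv2
a=cv2.imread("pics/scene0.png")[145:255,240:360];b=cv2.imread("pics/side0.png")[175:265,270:400]
cv2.imwrite("pics/c1.png",cv2.resize(a,None,fx=5,fy=5,interpolation=cv2.INTER_CUBIC))
cv2.imwrite("pics/c2.png",cv2.resize(b,None,fx=6,fy=6,interpolation=cv2.INTER_CUBIC))
```

```text
(no output)
```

View pics/c1.png

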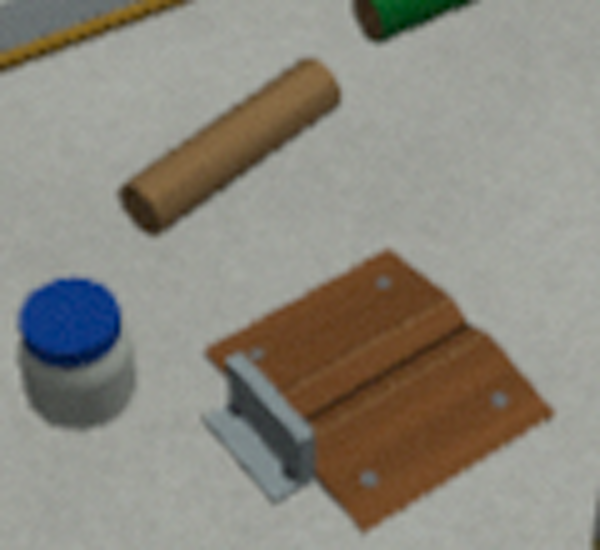

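View pics/c2.png

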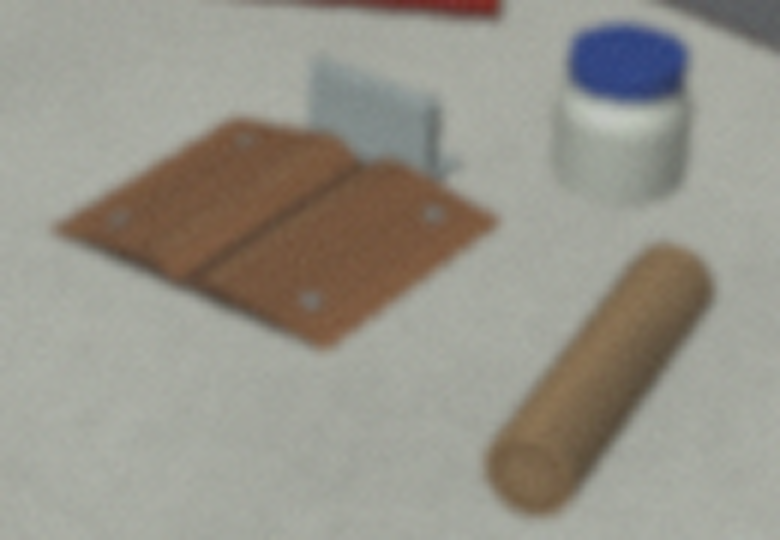

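```bash
cat > h.py <<'E'
import numpy as np
from cell import robot, eyes
from scipy.optimize import least_squares
def proj(c,P):
    M=np.linalg.inv(c["world_from_camera"]);p=M[:3,:3]@np.asarray(P,float)+M[:3,3]
    f=200/np.tan(np.radians(c["fov_y"]/2));return np.array([c["cx"]+f*p[0]/-p[2],c["cy"]-f*p[1]/-p[2]])
def ray(c,u,z):
    f=200/np.tan(np.radians(c["fov_y"]/2));T=c["world_from_camera"]
    d=T[:3,:3]@np.array([(u[0]-c["cx"])/f,-(u[1]-c["cy"])/f,-1]);o=T[:3,3];return o+d*(z-o[2])/d[2]
def blk(p,x,y,z): # p=(x,y,yaw)
    c,s=np.cos(p[2]),np.sin(p[2]);return np.array([p[0]+c*x-s*y,p[1]+s*x+c*y,z])
def inblk(p,P):
    c,s=np.cos(p[2]),np.sin(p[2]);d=np.asarray(P[:2])-p[:2];return np.array([c*d[0]+s*d[1],-s*d[0]+c*d[1]])
E
python3 - <<'E'
from h import *
A,B=eyes.get_calibration("scene"),eyes.get_calibration("side")
s=lambda *u:np.array(u)/5+[240,145]
d=lambda *u:np.array(u)/6+[270,175]
obs=[(A,s(388,250),-65,-90),(A,s(207,355),90,-90),(A,s(364,532),90,90),(A,s(552,412),-65,90),
(B,d(55,230),-65,90),(B,d(235,118),90,90),(B,d(323,348),-65,-90),(B,d(497,220),90,-90)]
for c,u,x,y in obs: print(x,y,ray(c,u,0).round(1))
r=least_squares(lambda p:np.concatenate([proj(c,blk(p,x,y,0))-u for c,u,x,y in obs]),[550,0,0.])
print("block",r.x,r.fun.round(1));b=r.x
bo=[(A,s(140,210),90),(A,s(320,80),-90),(B,d(533,477),-90),(B,d(675,270),90)]
for c,u,x in bo: print(x,ray(c,u,22).round(1))
r=least_squares(lambda p:np.concatenate([proj(c,blk(p,x,0,22))-u for c,u,x in bo]),[550,-200,0.])
print("bar",r.x,r.fun.round(1),"in block",inblk(b,r.x[:2]),r.x[2]-b[2])
J=[ray(A,s(70,320),75),ray(B,d(628,60),75)];print("jar",J,inblk(b,J[0]))
print("bottle",ray(A,(375,225),160),ray(B,(255,155),160))
print("saw",[ray(A,u,10).round() for u in[(288,130),(228,160),(275,135)]])
E
```

```text
-65 -90 [ 541.9 -143.2   -0. ]
90 -90 [ 692.5 -116.8    0. ]
90 90 [666.5  54.8   0. ]
-65 90 [515.5  30.3   0. ]
-65 90 [513.9  26.8   0. ]
90 90 [662.   49.9   0. ]
-65 -90 [ 539.4 -144.1    0. ]
90 -90 [ 688.4 -121.6    0. ]
block [ 5.90873581e+02 -4.67723985e+01  1.50289979e-01] [ 0.1 -0.6 -0.9 -1.   0.2  0.2  1.   0.2 -1.4 -0.6 -0.2 -1.1  0.5  0.1
  1.2 -0.5]
90 [ 685.4 -238.4   22. ]
-90 [ 515.3 -297.6   22. ]
-90 [ 513.6 -300.2   22. ]
90 [ 690.2 -236.    22. ]
bar [ 6.00696674e+02 -2.68511801e+02  3.38523442e-01] [-0.1 -0.  -0.2 -0.1  0.  -0.7 -0.3  0.9] in block [ -23.48753383 -220.71065072] 0.18823346226034635
jar [array([ 777.56625802, -124.71418735,   75.        ]), array([ 762.14775286, -140.92319068,   75.        ])] [ 172.91839914 -105.01573881]
bottle [527.47159911 152.33367696 160.        ] [515.25214488 135.9847075  160.        ]
saw [array([ 483., -503.,   10.]), array([ 758., -445.,   10.]), array([ 542., -498.,   10.])]
```

Run:
```python
from h import *
from scipy.spatial.transform import Rotation as R
s=robot.state();q=s["ee_rot"];M=R.from_quat([*q[1:],q[0]]).as_matrix();print(M.round(3))
print("yaw toolz",np.arctan2(M[1,2],M[0,2]), np.array([620.6,-325.1,330])-s["position"])
```

```text
[[ 0.93  -0.001  0.367]
 [-0.367 -0.002  0.93 ]
 [-0.    -1.    -0.002]]
yaw toolz 1.1949838821933843 [ 400.68082128 -882.65366524   99.49082058]
```

The picks agree between the cameras: block at about (591,-47) with yaw 0.15, and bar at (601,-268), 220 mm to the block's −y side with a relative yaw of 0.19. That matches the description. I'll go above and behind the bar with open fingers in line with it.

Call:
step_arm([
  [0.0,-0.02,0.06,0,0,0,0],
  [0.04,-0.08,0.1,0,0,-0.08,0],
  [0.063,-0.138,0.1,0,0,-0.16,0],
  [0.087,-0.196,0.1,0,0,-0.24,0],
  [0.112,-0.252,0.1,0,0,-0.32,0],
  [0.137,-0.308,0.1,0,0,-0.4,0],
  [0.162,-0.364,0.1,0,0,-0.48,0],
  [0.187,-0.42,0.1,0,0,-0.56,0],
  [0.213,-0.476,0.1,0,0,-0.64,0],
  [0.238,-0.532,0.1,0,0,-0.72,0],
  [0.264,-0.588,0.1,0,0,-0.8,0],
  [0.29,-0.644,0.1,0,0,-0.856,0],
])

```text
time_s: 1.6
position: [506.2, -78.8, 331.1]
ee_rot: [0.577, -0.577, 0.409, -0.409]
contact_force: [0.8, 0.6, 1.0]
opening: 85.6
```

Call:
step_arm([
  [0.025,-0.055,-0.02,0,0,0,0],
  [0.05,-0.11,-0.04,0,0,0,0],
  [0.075,-0.165,-0.07,0,0,0,0],
  [0.1,-0.21,-0.1,0,0,0,0],
  [0.11,-0.238,-0.15,0,0,0,0],
  [0.11,-0.238,-0.19,0,0,0,0],
  [0.11,-0.238,-0.19,0,0,0,0],
])

```text
time_s: 2.48
position: [612.9, -313.3, 136.7]
ee_rot: [-0.577, 0.577, -0.412, 0.405]
contact_force: [-0.9, 0.4, 0.6]
opening: 85.2
```

Run:
```python
from h import *
import cv2
s=robot.state();print(s["position"],s["contact_force"],s["time_s"])
c=eyes.get_calibration("wrist");print(c)
a=eyes.camera("side");w=eyes.camera("wrist")
v=cv2.resize(a[150:340,270:500],None,fx=2,fy=2);w2=cv2.resize(w,(0,0),fx=.5,fy=.5)
print(v.shape)
cv2.imwrite("pics/w1.png",w); cv2.imwrite("pics/s1.png",v)
x=np.zeros((600,780,3),np.uint8);x[:380,:460]=v;x[400:600,460:780]=w2;cv2.imwrite("pics/m1.png",x)
```

```text
[ 612.88482732 -313.26339568  136.72061812] [-0.91657191  0.35284897  0.63365794] 2.475
{'fov_y': 70.19093588377919, 'cx': 310.63665517365695, 'cy': 198.8117670331816, 'world_from_camera': array([[ 9.43140314e-01, -3.16953305e-01, -1.00134660e-01,
         5.87042893e+02],
       [ 3.32349999e-01,  8.94255259e-01,  2.99751581e-01,
        -2.34642676e+02],
       [-5.46130806e-03, -3.15987555e-01,  9.48747616e-01,
         2.79377831e+02],
       [ 0.00000000e+00,  0.00000000e+00,  0.00000000e+00,
         1.00000000e+00]])}
(380, 460, 3)
```

View pics/m1.png

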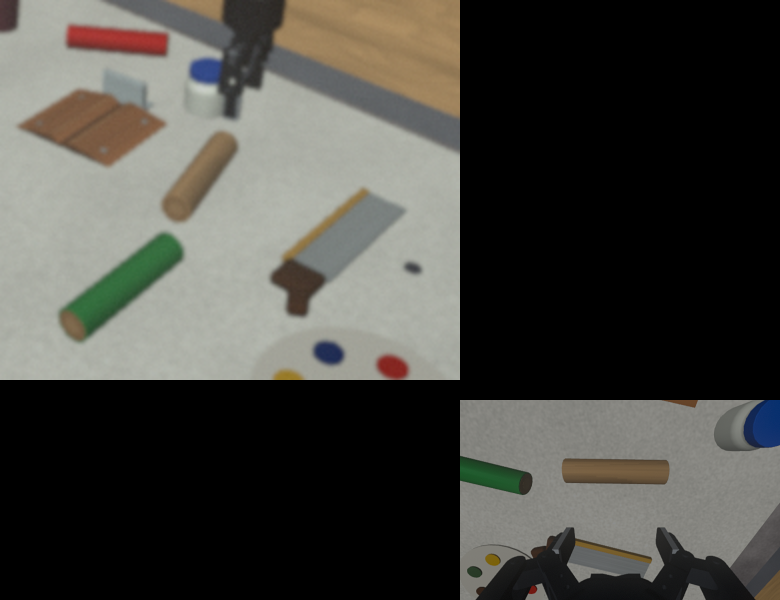

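The bar lies parallel to the fingers. In the wrist picture it spans from (204,141) to (418,143), and the green look-alike ends at (130,165).

Run:
```python
from h import *
c=eyes.get_calibration("wrist")
a,b=ray(c,(206,141),22),ray(c,(416,143),22);print(a,b,np.linalg.norm(b-a),(a+b)/2,np.arctan2(b[1]-a[1],b[0]-a[0]))
print("green",ray(c,(140,166),22),robot.state()["position"])
```

```text
[ 510.69324579 -298.84058991   22.        ] [ 691.54226617 -236.8432106    22.        ] 191.18065595940115 [ 601.11775598 -267.84190026   22.        ] 0.33025777591318345
green [ 457.60045057 -342.11057332   22.        ] [ 616.10010958 -314.59020032  141.84714859]
```

Call:
step_arm([
  [0.004,-0.008,-0.05,0,0,0,0],
  [0.004,-0.008,-0.1,0,0,0,0],
  [0.004,-0.008,-0.13,0,0,0,0],
  [0.004,-0.008,-0.137,0,0,0,0],
  [0.004,-0.008,-0.137,0,0,0,0],
  [0.004,-0.008,-0.137,0,0,0,0],
])

```text
time_s: 3.32
position: [621.7, -323.7, 6.9]
ee_rot: [0.577, -0.577, 0.407, -0.41]
contact_force: [-0.6, 0.3, -0.3]
opening: 85.5
```

Run:
```python
from h import *
import cv2
s=robot.state();print(s["position"],s["contact_force"],s["time_s"])
a=eyes.camera("side");w=eyes.camera("wrist")
x=np.zeros((600,640,3),np.uint8);x[:400]=w;x[400:600]=cv2.resize(a[190:290,300:460],(320,200)).repeat(1,0).copy() if 0 else np.hstack([cv2.resize(a[190:290,310:470],(320,200)),np.zeros((200,320,3),np.uint8)]);cv2.imwrite("pics/m2.png",x)
```

```text
[ 621.69355732 -323.66383652    6.90471905] [-0.60204028  0.2741696  -0.32892025] 3.325
```

View pics/m2.png

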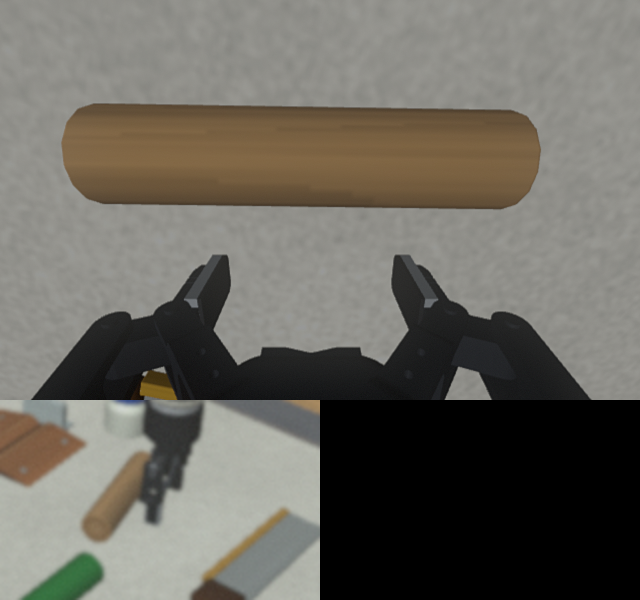

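Call:
step_arm([
  [-0.003,0.0085,0,0,0,0,0],
  [-0.006,0.017,0,0,0,0,0],
  [-0.009,0.0255,0,0,0,0,0],
  [-0.012,0.034,0,0,0,-0.02,0],
  [-0.0145,0.0425,0,0,0,-0.04,0],
  [-0.017,0.051,0,0,0,-0.06,0],
  [-0.0195,0.06,0,0,0,-0.08,0],
  [-0.0215,0.0685,0,0,0,-0.1,0],
  [-0.0235,0.077,0,0,0,-0.12,0],
  [-0.0255,0.086,0,0,0,-0.14,0],
  [-0.027,0.095,0,0,0,-0.16,0],
  [-0.0285,0.104,0,0,0,-0.18,0],
])

```text
time_s: 4.92
position: [591.4, -218.1, 4.3]
ee_rot: [-0.538, 0.538, -0.459, 0.459]
contact_force: [-0.5, 0.4, 0.2]
opening: 85.6
```

Run:
```python
from h import *
import cv2
s=robot.state();print(s["position"],s["contact_force"],s["time_s"])
print(eyes.get_calibration("wrist"))
cv2.imwrite("pics/w3.png",eyes.camera("wrist"))
```

```text
[ 591.37557564 -218.13850987    4.29466295] [-0.45832202  0.39150849  0.17630983] 4.925
{'fov_y': 70.19093588377919, 'cx': 310.63665517365695, 'cy': 198.8117670331816, 'world_from_camera': array([[ 9.87520715e-01, -1.48941522e-01, -5.11787047e-02,
         5.78963071e+02],
       [ 1.57488830e-01,  9.34590566e-01,  3.18963543e-01,
        -1.35118771e+02],
       [ 3.24218958e-04, -3.23043181e-01,  9.46384170e-01,
         1.46313109e+02],
       [ 0.00000000e+00,  0.00000000e+00,  0.00000000e+00,
         1.00000000e+00]])}
```

View pics/w3.png

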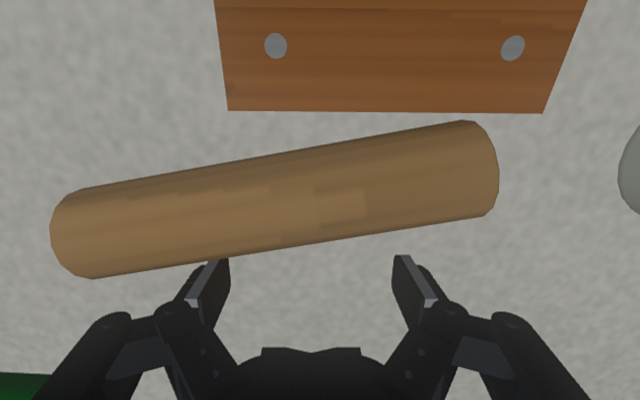

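Wrist view: the block edge runs level from (228,110) to (543,113), so the gripper is aligned with the block. The bar spans roughly (72,232) to (480,167), still skewed, with the near finger just at it.

Run:
```python
from h import *
c=eyes.get_calibration("wrist")
p,q=ray(c,(228,110),0),ray(c,(543,113),0);y=np.arctan2(q[1]-p[1],q[0]-p[0]);print(p,q,np.linalg.norm(q-p),y)
b=np.array([0,0,y]);b[:2]=(p+q)[:2]/2-blk([0,0,y],12.5,-90,0)[:2];print("block",b)
a,e=ray(c,(72,232),22),ray(c,(480,167),22);m=(a+e)/2;print(np.linalg.norm(e-a),m,np.arctan2(e[1]-a[1],e[0]-a[0])-y,inblk(b,m),"tcp",inblk(b,robot.state()["position"]))
```

```text
[ 539.0244904  -144.02473702    0.        ] [ 692.24851576 -121.07472184    0.        ] 154.93322802004508 0.148675551940055
block [ 5.89942843e+02 -4.53942027e+01  1.48675552e-01]
192.53197565405722 [ 565.83195263 -179.77449038   22.        ] 0.17501280638402322 [ -43.75044281 -129.32631405] tcp [ -24.53611432 -169.72722496]
```

The bar (block frame x −44, y −129) hardly yaws from single-finger contact. I'll straddle it diagonally with the open fingers, without gripping, and twist it parallel. First I'll move above it and test a colour segmentation.

Call:
step_arm([
  [0.001,-0.006,0.0,0,0,0,0],
  [0.001,-0.006,0.04,0,0,0.0,0],
  [-0.005,0.0,0.08,0,0,0.15,0],
  [-0.015,0.02,0.1,0,0,0.33,0],
  [-0.0255,0.0385,0.1,0,0,0.51,0],
  [-0.0255,0.0385,0.1,0,0,0.69,0],
  [-0.0255,0.0385,0.1,0,0,0.87,0],
  [-0.0255,0.0385,0.1,0,0,1.05,0],
  [-0.0255,0.0385,0.1,0,0,1.22,0],
  [-0.0255,0.0385,0.1,0,0,1.22,0],
])

```text
time_s: 6.22
position: [566.3, -181.0, 104.4]
ee_rot: [-0.704, 0.704, -0.068, 0.069]
contact_force: [0.2, -0.2, 0.7]
opening: 85.6
```

```bash
cat >> h.py <<'E'
import cv2
BLK=np.array([590.2,-45.8,0.1495])
def tan(im):
    h=cv2.cvtColor(cv2.GaussianBlur(im,(5,5),0),cv2.COLOR_BGR2HSV)
    return h
E
python3 - <<'E'
from h import *
w=cv2.imread("pics/w3.png");h=tan(w)
for u in[(200,200),(400,180),(120,220),(350,30),(300,90),(500,80),(30,150)]: print(u,h[u[1],u[0]])
h=tan(cv2.imread("pics/side0.png"));print([h[y,x] for x,y in[(370,238),(362,250),(380,225),(300,208),(330,215)]])
h=tan(cv2.imread("pics/scene0.png"));print([h[y,x] for x,y in[(287,174),(275,182),(300,165),(310,205),(335,228)]])
s=robot.state();print(s["position"],s["time_s"])
cv2.imwrite("pics/w4.png",eyes.camera("wrist"))
E
```

```text
(200, 200) [ 17 117 133]
(400, 180) [ 17 119 120]
(120, 220) [ 17 114 132]
(350, 30) [ 14 166 112]
(300, 90) [ 14 152 119]
(500, 80) [ 14 157 115]
(30, 150) [ 25  10 154]
[array([ 17,  92, 116], dtype=uint8), array([ 17,  96, 119], dtype=uint8), array([ 17,  95, 121], dtype=uint8), array([ 13, 115, 115], dtype=uint8), array([ 13, 119, 116], dtype=uint8)]
[array([ 17, 126, 117], dtype=uint8), array([ 17, 126, 115], dtype=uint8), array([ 17, 128, 118], dtype=uint8), array([ 14, 168, 103], dtype=uint8), array([ 14, 168, 106], dtype=uint8)]
[ 566.25959229 -181.01448367  104.38107261] 6.225
```

View pics/w4.png

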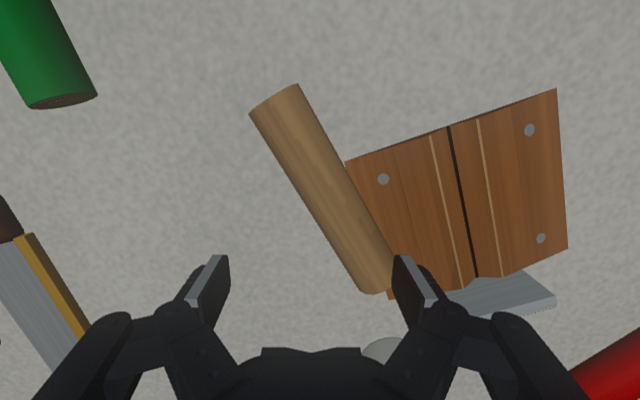

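Wrist view: the bar's near end is at (274,98) and its far end at about (382,281), by the finger. It has rolled on to the edge of the ramp.

Run:
```python
from h import *
c=eyes.get_calibration("wrist");s=robot.state()["position"]
p=[ray(c,(345,162),0),ray(c,(557,88),0)];print("block near corners",p,[inblk(BLK,x) for x in p])
a,e=ray(c,(274,98),24),ray(c,(382,281),24);m=(a+e)/2;print(a,e,np.linalg.norm(e-a),m,np.arctan2(e[1]-a[1],e[0]-a[0])-BLK[2],inblk(BLK,m),"tcp",s,inblk(BLK,s))
w=cv2.imread("pics/w4.png");h=tan(w);k=((h[...,0]>=16)&(h[...,0]<=19)&(h[...,1]>85)&(h[...,1]<140)).astype(np.uint8)
n,l,st,ct=cv2.connectedComponentsWithStats(cv2.morphologyEx(k,cv2.MORPH_OPEN,np.ones((5,5))))
for i in range(1,n):
    if st[i,4]>800: print(ct[i],cv2.minAreaRect(np.argwhere(l==i)[:,::-1].astype(np.float32)))
for n_ in("scene","side"): cv2.imwrite(f"pics/{n_}4.png",eyes.camera(n_))
```

```text
block near corners [array([ 540.21355236, -144.08357417,    0.        ]), array([ 5.13629938e+02,  3.31626319e+01, -2.84217094e-14])] [array([-64.06760445, -89.74211921]), array([-63.95498597,  89.48648747])]
[ 477.55171996 -189.87486577   24.        ] [ 650.49563194 -129.92382577   24.        ] 183.04022478165697 [ 564.02367595 -159.89934577   24.        ] 0.18418746778213788 [ -42.87872674 -108.9278451 ] tcp [ 566.17689174 -180.88165571  104.34217177] [ -43.87471209 -129.9968195 ]
[325.34702278 187.18732278] ((329.23529052734375, 192.55882263183594), (223.80564880371094, 55.05104064941406), 59.03623962402344)
```

Call:
step_arm([
  [-0.001,0.012,0,0,0,0,0],
  [-0.002,0.021,0.0,0,0,0.0,0],
  [-0.002,0.021,-0.01,0,0,0.0,0],
  [-0.002,0.021,-0.05,0,0,0,0],
  [-0.002,0.021,-0.09,0,0,0,0],
  [-0.002,0.021,-0.1,0,0,0,0],
  [-0.002,0.021,-0.1,0,0,-0.08,0],
  [-0.002,0.021,-0.1,0,0,-0.16,0],
  [-0.002,0.021,-0.1,0,0,-0.22,0],
  [-0.002,0.021,-0.1,0,0,-0.28,0],
  [-0.002,0.021,-0.1,0,0,-0.34,0],
  [-0.002,0.021,-0.1,0,0,-0.4,0],
])

```text
time_s: 7.88
position: [564.8, -159.6, 5.2]
ee_rot: [-0.676, 0.676, -0.206, 0.207]
contact_force: [-0.2, -0.1, -0.4]
opening: 85.3
```

Run:
```python
from h import *
s=robot.state();print(s["position"],s["contact_force"],s["torque"],s["time_s"])
T=eyes.get_calibration("wrist")["world_from_camera"];print(np.arctan2(T[1,0],T[0,0])-BLK[2])
w=eyes.camera("wrist");a=eyes.camera("side");cv2.imwrite("pics/side5.png",a)
x=np.zeros((600,640,3),np.uint8);x[:400]=w;x[400:,:320]=cv2.resize(a[165:265,270:430],(320,200));x[400:,320:]=cv2.resize(eyes.camera("scene")[140:240,230:390],(320,200));cv2.imwrite("pics/m5.png",x)
```

```text
[ 564.75160673 -159.62142686    5.20395731] [-0.15340523 -0.05284841 -0.43920246] [0.0013403  0.03492645 0.01750191] 7.875
0.8281044030486082
```

View pics/m5.png

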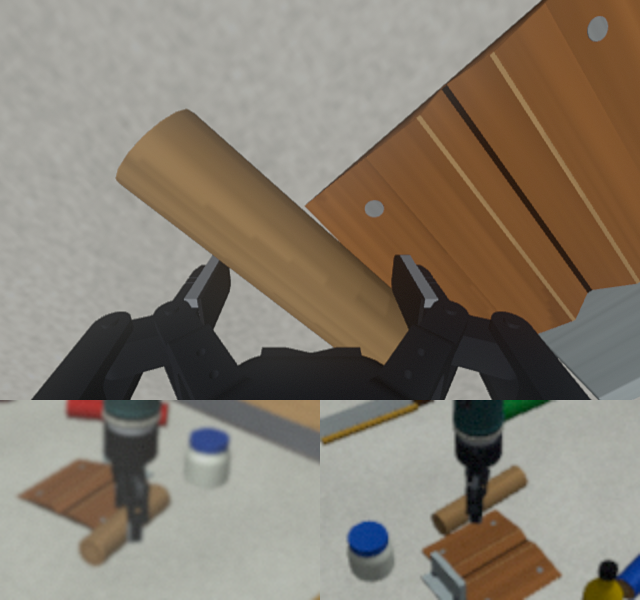

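Wrist view: the bar lies between the fingers and both just touch it. Its left edge runs (117,180)–(330,343) and its right edge (187,110)–(385,265).

Run:
```python
from h import *
c=eyes.get_calibration("wrist")
P=[ray(c,u,24) for u in[(117,180),(330,343),(187,110),(385,265)]]
for i in(0,2):
    d=P[i+1]-P[i];print("edge yaw rel",np.arctan2(d[1],d[0])-BLK[2],inblk(BLK,P[i]),inblk(BLK,P[i+1]))
```

```text
edge yaw rel 0.06667199263596757 [-136.75569714 -137.89803527] [  -2.4821742  -128.93246355]
edge yaw rel 0.1348444258504127 [-134.89778028  -91.59698244] [-21.39516273 -76.19834256]
```

Call:
step_arm([
  [0,0,0,0,0,-0.05,0],
  [0,0,0,0,0,-0.1,0],
  [0,0,0,0,0,-0.1,0],
  [0,0,0,0,0,0.0,0],
  [0,0,0,0,0,0.12,0],
  [0,0,0.03,0,0,0.16,0],
  [0,0,0.08,0,0,0.16,0],
  [0.004,-0.03,0.12,0,0,0.0,0],
  [0.009,-0.06,0.12,0,0,-0.18,0],
  [0.009,-0.06,0.12,0,0,-0.36,0],
  [0.009,-0.06,0.12,0,0,-0.54,0],
  [0.009,-0.06,0.12,0,0,-0.72,0],
])

```text
time_s: 9.52
position: [572.8, -219.4, 124.4]
ee_rot: [-0.559, 0.559, -0.432, 0.432]
contact_force: [-0.5, 0.6, 0.1]
opening: 85.3
```

Call:
step_arm([
  [0,0,0,0,0,-0.11,0],
  [0,0,0,0,0,-0.11,0],
  [0,0,0,0,0,-0.11,0],
])

```text
time_s: 9.9
position: [572.9, -219.2, 124.3]
ee_rot: [-0.536, 0.537, -0.461, 0.461]
contact_force: [0.3, 0.4, 0.9]
opening: 85.3
```

```bash
cat >> h.py <<'E'
def bar(im):
    h=tan(im);k=((h[...,0]>=16)&(h[...,0]<=19)&(h[...,1]>85)&(h[...,1]<140)).astype(np.uint8)
    n,l,st,ct=cv2.connectedComponentsWithStats(cv2.morphologyEx(k,cv2.MORPH_OPEN,np.ones((5,5))))
    i=1+np.argmax(st[1:,4]);B=cv2.boxPoints(cv2.minAreaRect(np.argwhere(l==i)[:,::-1].astype(np.float32)))
    if np.linalg.norm(B[1]-B[0])<np.linalg.norm(B[2]-B[1]): B=np.roll(B,-1,0)
    return B # B0-B1 long, B1-B2 short
E
python3 - <<'E'
from h import *
s=robot.state();c=eyes.get_calibration("wrist");w=eyes.camera("wrist");cv2.imwrite("pics/w6.png",w)
print(s["position"],inblk(BLK,s["position"]),s["time_s"],np.arctan2(c["world_from_camera"][1,0],c["world_from_camera"][0,0])-BLK[2])
B=bar(w);print(B.round())
e1,e2=(B[0]+B[3])/2,(B[1]+B[2])/2
P=sorted([ray(c,e,24) for e in(e1,e2)],key=lambda p:p[0]);d=P[1]-P[0];print(np.linalg.norm(d),inblk(BLK,(P[0]+P[1])/2),"rel yaw",np.arctan2(d[1],d[0])-BLK[2])
E
```

```text
[ 572.94712718 -219.23138214  124.34427344] [ -42.89194529 -168.92716466] 9.9 0.0028839208304219655
[[191.  99.]
 [422. 109.]
 [420. 160.]
 [189. 150.]]
192.4201247499993 [ -46.0353938  -106.80207271] rel yaw -0.037773710637206706
```

Rel yaw is now about −0.04, with the bar at (−46,−107) in the block frame and the gripper aligned. I'll descend behind it and push it up the ramp.

Call:
step_arm([
  [0,0,-0.05,0,0,0,0],
  [0,0,-0.1,0,0,0,0],
  [0,0,-0.118,0,0,0,0],
  [-0.001,0.008,-0.118,0,0,0,0],
  [-0.0025,0.016,-0.118,0,0,0,0],
  [-0.0035,0.024,-0.118,0,0,0,0],
  [-0.0045,0.03,-0.118,0,0,0,0],
  [-0.0055,0.036,-0.118,0,0,0,0],
  [-0.0065,0.042,-0.118,0,0,0,0],
  [-0.007,0.048,-0.118,0,0,0,0],
  [-0.008,0.054,-0.118,0,0,0,0],
  [-0.009,0.06,-0.118,0,0,0,0],
])

```text
time_s: 11.45
position: [564.2, -159.2, 6.4]
ee_rot: [0.536, -0.536, 0.461, -0.462]
contact_force: [0.3, -2.2, 2.0]
opening: 85.5
```

Run:
```python
from h import *
s=robot.state();c=eyes.get_calibration("wrist");w=eyes.camera("wrist");cv2.imwrite("pics/w7.png",w)
print(s["position"],inblk(BLK,s["position"]),s["time_s"],s["contact_force"])
B=bar(w);print(B.round())
e1,e2=(B[0]+B[3])/2,(B[1]+B[2])/2
P=sorted([ray(c,e,32) for e in(e1,e2)],key=lambda p:p[0]);d=P[1]-P[0];print(np.linalg.norm(d),inblk(BLK,(P[0]+P[1])/2),"rel yaw",np.arctan2(d[1],d[0])-BLK[2])
```

```text
[ 564.22552885 -159.18236842    6.39079052] [ -42.57233609 -108.24892988] 11.45 [ 0.28280005 -2.24807834  1.96028321]
[[ 74. 170.]
 [528. 170.]
 [528. 263.]
 [ 74. 263.]]
200.4611988270795 [-45.90903619 -72.27269371] rel yaw -0.0004839493607631251
```

View pics/w7.png

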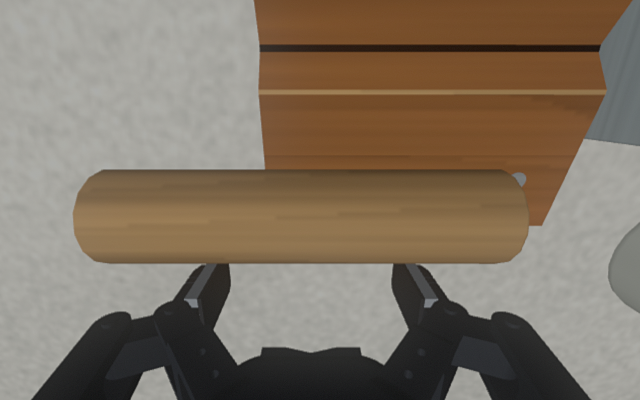

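Both fingers are on the bar, which lies parallel to the groove at y≈−73. I'll push on over the lip.

Call:
step_arm([
  [-0.001,0.006,0,0,0,0,0],
  [-0.002,0.012,0,0,0,0,0],
  [-0.0025,0.018,0,0,0,0,0],
  [-0.0035,0.024,0,0,0,0,0],
  [-0.0045,0.03,0,0,0,0,0],
  [-0.0055,0.036,0,0,0,0,0],
  [-0.0065,0.042,0,0,0,0,0],
  [-0.007,0.046,0,0,0,0,0],
  [-0.0075,0.049,0,0,0,0,0],
  [-0.0075,0.052,0,0,0,0,0],
  [-0.008,0.055,0,0,0,0,0],
  [-0.0085,0.058,0,0,0,0,0],
])

```text
time_s: 13.0
position: [555.0, -100.8, 6.0]
ee_rot: [-0.536, 0.536, -0.462, 0.461]
contact_force: [0.7, -0.7, 0.4]
opening: 85.3
```

```bash
cat >> h.py <<'E'
def where(z,tag):
    s=robot.state();c=eyes.get_calibration("wrist");w=eyes.camera("wrist");cv2.imwrite(f"pics/{tag}.png",w)
    print(s["position"],inblk(BLK,s["position"]),s["time_s"],s["contact_force"])
    B=bar(w);print(B.round().tolist())
    e1,e2=(B[0]+B[3])/2,(B[1]+B[2])/2
    P=sorted([ray(c,e,z) for e in(e1,e2)],key=lambda p:p[0]);d=P[1]-P[0];print(np.linalg.norm(d),inblk(BLK,(P[0]+P[1])/2),"rel yaw",np.arctan2(d[1],d[0])-BLK[2])
E
python3 -c "from h import *;where(32,'w8')"
```

```text
[ 554.96834557 -100.77600612    6.02749944] [-43.02700036 -49.11525183] 13.0 [ 0.69804593 -0.71303525  0.40961336]
[[52.0, 162.0], [549.0, 162.0], [549.0, 262.0], [52.0, 262.0]]
217.64566121776627 [-46.63378311 -10.88619408] rel yaw 9.809656505765929e-05
```

Call:
step_arm([
  [-0.0005,0.003,0,0,0,0,0],
  [-0.001,0.006,0,0,0,0,0],
  [-0.001,0.008,0,0,0,0,0],
  [-0.001,0.008,0,0,0,0,0],
])

```text
time_s: 13.55
position: [554.5, -93.1, 6.3]
ee_rot: [-0.536, 0.536, -0.461, 0.461]
contact_force: [0.4, 0.8, -0.1]
opening: 85.4
```

```bash
python3 -c "from h import *;where(28,'w9')"
```

```text
[554.45335339 -93.10105993   6.28045085] [-42.39311305 -41.44920964] 13.55 [ 0.4070847   0.76203879 -0.07312201]
[[61.0, 156.0], [536.0, 154.0], [536.0, 253.0], [61.0, 255.0]]
213.59964847026058 [-47.09795056  -1.17637635] rel yaw 0.004436445373958375
```

The bar is in the groove (y≈−1, aligned). I'll retreat, lift, shut the fingers and turn to get behind the near end.

Call:
step_arm([
  [0.002,-0.015,0,0,0,0,0],
  [0.002,-0.015,0.05,0,0,0,0],
  [0.0,-0.015,0.1,0,0,0,0],
  [-0.03,0.0,0.11,0,0,-0.18,255],
  [-0.06,0.01,0.11,0,0,-0.36,255],
  [-0.09,0.02,0.11,0,0,-0.54,255],
  [-0.12,0.02,0.11,0,0,-0.72,255],
  [-0.143,0.02,0.11,0,0,-0.9,255],
  [-0.143,0.02,0.11,0,0,-1.08,255],
  [-0.143,0.02,0.11,0,0,-1.26,255],
  [-0.143,0.02,0.11,0,0,-1.44,255],
  [-0.143,0.02,0.11,0,0,-1.57,255],
])

```text
time_s: 15.1
position: [411.8, -74.3, 116.5]
ee_rot: [-0.051, 0.051, -0.705, 0.705]
contact_force: [0.1, 0.1, -0.9]
opening: -0.1
```

Call:
step_arm([
  [0,0,0,0,0,0,255],
  [0,0,0,0,0,0,255],
])

```text
time_s: 15.35
position: [411.6, -73.7, 116.3]
ee_rot: [-0.054, 0.054, -0.705, 0.705]
contact_force: [-1.0, -0.2, 0.4]
opening: 0.2
```

Run:
```python
from h import *
where(28,'w10')
c=eyes.get_calibration("wrist")["world_from_camera"];print(np.arctan2(c[1,0],c[0,0])-BLK[2])
a=eyes.camera("side");x=np.zeros((560,640,3),np.uint8);x[:400]=cv2.imread("pics/w10.png");x[400:,:320]=cv2.resize(a[165:245,240:400],(320,160));cv2.imwrite("pics/m10.png",x)
```

```text
[411.6295262  -73.74614383 116.34156803] [-180.74104327   -1.03747128] 15.35 [-0.96255543 -0.17487527  0.44206959]
[[282.0, 156.0], [282.0, 0.0], [343.0, 0.0], [343.0, 156.0]]
108.30528924226047 [-84.3009853   -1.49315863] rel yaw 0.004978901894712479
-1.568291396978699
```

View pics/m10.png

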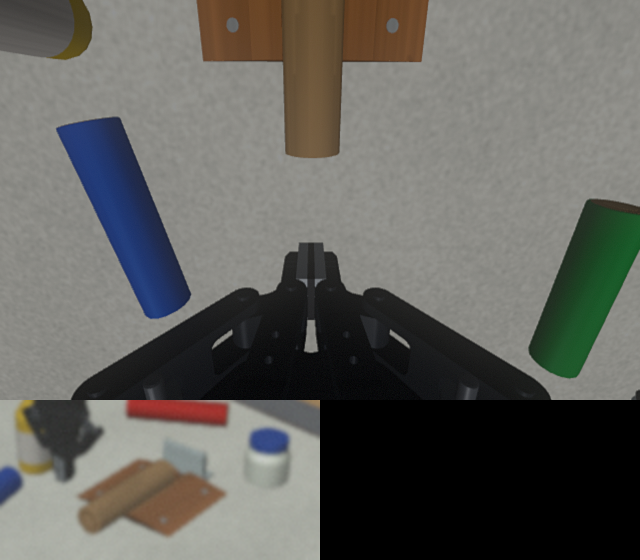

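The bar is seated in the groove, with its near end at (312,157) in line with the shut fingers at (312,245). The blue look-alike's near end is at (168,310).

Run:
```python
from h import *
c=eyes.get_calibration("wrist")
for n,u,z in[("end",(312,157),14),("end",(312,157),28),("top",(312,152),50),("blue",(190,297),22),("blue",(168,317),22),("block l",(204,61),0),("block r",(421,61),0)]: print(n,z,inblk(BLK,ray(c,u,z)))
```

```text
end 14 [-141.92047333   -1.2102703 ]
end 28 [-139.33807412   -1.13501015]
top 50 [-131.59629246   -1.00307644]
blue 22 [-280.70480303  119.57798741]
blue 22 [-305.21764774  145.34216905]
block l 0 [-65.19475323  87.90520277]
block r 0 [-64.80441215 -90.71915805]
```

Call:
step_arm([
  [0,0,-0.05,0,0,0,255],
  [0,0,-0.09,0,0,0,255],
  [0,0,-0.1,0,0,0,255],
  [0.01,0.0015,-0.1,0,0,0,255],
  [0.02,0.003,-0.1,0,0,0,255],
  [0.026,0.004,-0.1,0,0,0,255],
  [0.031,0.0045,-0.1,0,0,0,255],
  [0.036,0.0055,-0.1,0,0,0,255],
  [0.041,0.006,-0.1,0,0,0,255],
  [0.046,0.007,-0.1,0,0,0,255],
  [0.051,0.0075,-0.1,0,0,0,255],
  [0.056,0.0085,-0.1,0,0,0,255],
])

```text
time_s: 16.95
position: [467.8, -64.8, 16.2]
ee_rot: [0.053, -0.053, 0.705, -0.705]
contact_force: [-0.8, -1.2, 0.9]
opening: -0.1
```

Run:
```python
from h import *
where(28,'w11')
a=eyes.camera("side");cv2.imwrite("pics/side11.png",a)
```

```text
[467.83072189 -64.75997169  16.19562456] [-123.82830009   -0.52234946] 16.95 [-0.83691616 -1.15683597  0.85730795]
[[260.0, 273.0], [260.0, 0.0], [370.0, 0.0], [370.0, 273.0]]
123.5881170007419 [-64.01972328  -1.77874728] rel yaw 0.005659053675546588
```

Call:
step_arm([
  [0.004,0.0005,0,0,0,0,255],
  [0.008,0.001,0,0,0,0,255],
  [0.012,0.002,0,0,0,0,255],
  [0.015,0.0025,0,0,0,0,255],
  [0.017,0.0025,0,0,0,0,255],
])

```text
time_s: 17.68
position: [484.7, -62.2, 16.3]
ee_rot: [0.053, -0.053, 0.705, -0.705]
contact_force: [-1.1, -0.0, 0.7]
opening: 0.3
```

Call:
step_arm([
  [0.001,0,0,0,0,0,255],
  [0.002,0.0005,0,0,0,0,255],
])

```text
time_s: 17.92
position: [486.4, -61.8, 16.3]
ee_rot: [0.053, -0.053, 0.705, -0.705]
contact_force: [-1.5, -0.2, 0.5]
opening: -0.3
```

Call:
step_arm([
  [0.001,0,0,0,0,0,255],
  [0.002,0.0,0,0,0,0,255],
])

```text
time_s: 18.18
position: [488.4, -61.7, 16.2]
ee_rot: [0.053, -0.053, 0.705, -0.705]
contact_force: [-1.1, 1.1, 0.8]
opening: 0.2
```

Call:
step_arm([
  [0.001,0,0,0,0,0,255],
  [0.0015,0.0,0,0,0,0,255],
])

```text
time_s: 18.42
position: [489.5, -61.7, 16.2]
ee_rot: [0.053, -0.053, 0.705, -0.705]
contact_force: [-2.8, 1.0, 2.9]
opening: 0.1
```

Call:
step_arm([
  [0.001,0,0,0,0,0,255],
  [0.0015,0.0005,0,0,0,0,255],
])

```text
time_s: 18.68
position: [489.4, -61.4, 16.1]
ee_rot: [0.052, -0.054, 0.705, -0.705]
contact_force: [-7.5, -4.2, 3.8]
opening: 0.3
```

Call:
step_arm([
  [0.001,0,0,0,0,0,255],
  [0.0015,0.0,0,0,0,0,255],
])

```text
time_s: 18.92
position: [489.4, -61.3, 16.0]
ee_rot: [0.051, -0.055, 0.705, -0.705]
contact_force: [-9.6, -4.3, 7.7]
opening: -0.2
```

Run:
```python
from h import *
where(28,'w12')
```

```text
[489.37472061 -61.30809273  15.95105187] [-102.01047444   -0.31781739] 18.925 [-9.62944466 -4.3349277   7.67590419]
[[371.0, 0.0], [371.0, 273.0], [260.0, 273.0], [260.0, 0.0]]
123.16189000552698 [-42.19516932  -1.74369478] rel yaw 0.007242878738537212
```

The tool stalls at x=−102 (block frame) and the force rises to 10 N, so the bar is against the stop. I'll back off slowly, lift and check.

Call:
step_arm([
  [-0.003,-0.0005,0,0,0,0,255],
  [-0.006,-0.001,0,0,0,0,255],
  [-0.015,-0.002,0,0,0,0,255],
  [-0.03,-0.0045,0,0,0,0,255],
  [-0.05,-0.0075,0.02,0,0,0,255],
  [-0.06,-0.009,0.06,0,0,0,255],
  [-0.06,-0.009,0.12,0,0,0,255],
  [-0.06,-0.009,0.18,0,0,0,255],
  [-0.06,-0.009,0.22,0,0,0,255],
  [-0.06,-0.009,0.22,0,0,0,255],
  [-0.06,-0.009,0.22,0,0,0,255],
])

```text
time_s: 20.35
position: [431.7, -70.1, 235.4]
ee_rot: [0.052, -0.053, 0.705, -0.705]
contact_force: [-0.5, 0.1, 0.1]
opening: -0.2
```

Run:
```python
from h import *
where(28,'w13')
w=cv2.imread("pics/w13.png");a=eyes.camera("side");b=eyes.camera("scene")
x=np.zeros((580,640,3),np.uint8);x[:280]=w[:280];x[280:,:320]=cv2.resize(a[130:280,200:360],(320,300));x[280:,320:]=cv2.resize(b[170:320,210:370],(320,300));cv2.imwrite("pics/m13.png",x)
for n,im in(("side",a),("scene",b)):
    o=cv2.imread(f"pics/{n}0.png")
    for nm,r in {"side":{"bottle":(145,205,244,270),"cup":(110,170,255,285),"jar":(175,212,360,388),"saw":(240,310,402,478)},"scene":{"bottle":(215,265,355,385),"cup":(285,352,325,370),"jar":(198,232,240,270),"saw":(122,165,222,292)}}[n].items():
        p=o[r[0]:r[1],r[2]:r[3]];R=cv2.matchTemplate(im[r[0]-8:r[1]+8,r[2]-8:r[3]+8],p,cv2.TM_CCOEFF_NORMED);_,v,_,l=cv2.minMaxLoc(R);print(n,nm,l[0]-8,l[1]-8,round(v,3))
```

```text
[431.70411749 -70.05568972 235.41623521] [-160.34070053   -0.37816617] 20.35 [-0.49777269  0.09688902  0.05180683]
[[332.0, 0.0], [332.0, 113.0], [293.0, 113.0], [293.0, 0.0]]
113.3638174683124 [-32.35400945  -1.57201437] rel yaw 0.0027194870209397426
side bottle 0 0 0.998
side cup 0 0 0.493
side jar 0 0 0.998
side saw 0 0 0.998
scene bottle 0 0 0.998
scene cup 0 0 0.998
scene jar 0 0 0.998
scene saw 0 0 0.995
```

View pics/m13.png

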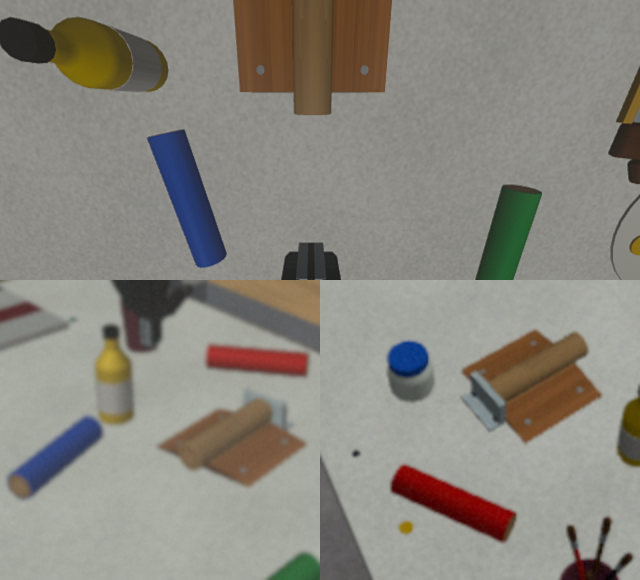

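The bar lies in the groove against the stop, its near end sticking out (wrist rows 92 to 114). I'll do one numeric check and hand in.

Run:
```python
from h import *
from cell import finish_job
c=eyes.get_calibration("wrist");print([inblk(BLK,ray(c,u,z)) for u,z in[((312,114),14),((240,92),0),((385,92),0)]])
finish_job()
```

```text
[array([-91.21745444,  -0.80766865]), array([-65.71998273,  88.42474236]), array([-65.60777603, -91.18518014])]
the job is handed in; nothing more can be done
```

I rolled the bar across the table with the open fingers and straightened it by twisting the fingers against both sides without gripping. I then pushed it up the shoulder into the groove, and slid it endwise with shut fingers until it stalled against the stop at about 10 N. The job was handed in at about 20.5 s of the 48 s.

**Bar:** In the last pictures it lies in the groove and looks to be against the stop. Its near end is at about x = −91 mm and the block edge at about −65.7 mm, so it sticks out about 25.5 mm where 25 mm is ideal. It is in line with the groove within about 0.003 rad. Its y reading was −0.8 to −1.6 mm, but the block's own edges read −1.4 mm, so the bar is centred within measuring error.

**Bottle, cup, jar and saw:** Bottle, jar and saw matched their starting images with zero shift in both cameras. The cup matched in the scene camera (0.998) but poorly in the side camera (0.493), because the arm was partly in front of it there.

**Not checked:** I did not measure the bar's height. The far end at the stop is inferred from the stall and the near-end position. The arm is lifted clear, and the wrist force read about 0.5 N.

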